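Restock the sloped gauze tray

ROBOT

A 7-joint arm with a two-finger parallel gripper is mounted at the origin on a cart in front of the work surface, level with it; the furniture and walls round the work are solid. World frame = base frame: x ahead of the robot, y to its left, z up, the work surface at z = 0. Lengths are in m, angles in rad, forces in N, time in s.
With the tool pointing down it reaches from about 0.425 to 0.925 m from the base axis. Payload 6.8 kg.
Tool frame: the origin (TCP) lies on the front face of the gripper's body, between the roots of the fingers; the fingertips stand 73 mm ahead of it and the grasp point (between the pads) lies 54 mm ahead of it (env.nose_length is the distance from the TCP to the fingertips, in m); z points along the fingers, y is the line along which they close (so a half turn about z gives the same grasp; the last joint's range is limited). The gripper opens to 85 mm and grips with 20 to 120 N. Pads are 22 mm wide; open, the fingers measure 114 mm over their backs; the gripper's body (76 mm by 85 mm) begins 54 mm behind the grasp point. The pads swing forward as they close: fully open they stand 13 mm farther back than shut.
Start: joints at [1.222, 0.477, 0.022, 1.555, -0.011, 1.109, -0.083], TCP at [0.161, -0.656, 0.304] pointing down, gripper open.
Joint ranges: [-2.96, 2.96], [-0.34, 2.1], [-1.41, 1.46], [0.24, 2.44], [-1.37, 4.51], [0.17, 1.92], [-2.96, 2.96]. Speed limits (rad/s): [2.39, 2.39, 3.14, 3.14, 3.14, 3.14, 3.14].

INTERFACE

Orientations are given as a unit quaternion [w, x, y, z].
In Python, from cell import env, kin, camera, calibration, job gives the robot as it stands. The module is installed in compiled form; this text tells all that it offers. Calls block until the motion is done:
- env.reach(position, orientation): joint-space move of the TCP to a pose.
- env.movel(position, velocity=0.15, rot=None, stop_force=None): straight line of the TCP; rot=None keeps the orientation; velocity is the mean speed in m/s. With stop_force (N) it stops when the force on the tool has changed by that much, and returns True; else False.
- env.goto_joints(angles): joint-space move.
- env.grip(opening, f_grip=None): finger opening in m; f_grip is the grip in N (None keeps the last); returns when the fingers have stopped.
- env.dwell(seconds).
- kin.inverse_kinematics(position, orientation): joint angles nearest the present ones, or None.
- env.get_state(): the state.
- camera(name): name is "scene" or "top"; returns (picture, depth): 384x512x3 uint8, blue, green, red; 384x512 float32, m along the optical axis (not along the pixel's ray), 0 where there is no reading.
- calibration(name): a dict with "fx", "fy", "cx", "cy" (pixels), "rvec" (rotation vector, rad) and "tvec" (3), from world to camera coordinates, as OpenCV has them. Camera axes: x right, y down, z forward; pixel columns grow to the right and rows downward; lengths in m; the calibration is good to about 2 mm. A picture is of the moment at which its call begins. calibration takes no time and is no camera call.
A pose or a line that the arm cannot do raises env.PlanningError and nothing moves.
- job.job_done(): hands the job in; it is judged then, once.
The state is a dict: "time": time; "qpos": joint angles; "joint_velocities": joint speeds; "joint_torque": joint torques, N m; "tcp_pos": TCP position; "orientation": TCP orientation; "force": force on the tool from outside, world axes, zero at the start; "torque": the same for the moment, N m; "opening": finger opening in m; "gripper_force": force on a finger pad.
Only numpy, scipy, OpenCV 4.12 (cv2) and the standard library are available. Lean on these libraries where they do the work, as an engineer would, in place of code of your own. Each camera call takes 0.05 s, during which the arm holds its last target. There are 200 camera calls.

TASK

Restock the sloped gauze tray on the cart: slide the gauze pack that has hung up part-way down the left lane until it rests against the back stop, and lay the spare pack crosswise, label side up, in the right-hand lane and slide it down against the back stop too. When both packs are home, swing the flap at the back of the tray fully shut so that its lip keeps them there while the cart is wheeled about. Do not disturb anything else on the cart.

Things in the scene. Friction and masses are not known exactly. Their poses are not given: they have to be found in the camera images.
- ramp: sloping aluminium floor of a blue-green two-lane tray, 236 mm wide, fixed to the cart, open at the top and at its raised near end. It is 175 mm long and falls 0.314 rad away from the robot. Origin: on the floor at the foot of the back stop (22 mm high), midway between the lanes, 14 mm above the cart. x runs down the slope (near edge at x = -0.175), y to the left, z square out of the floor
- left_stop (a point): point on the ramp's floor at the foot of the back stop, in the middle of the left lane, 58 mm from the ramp's centre line; axes as ramp. The lane is 112 mm wide, between walls 20 mm high. A pack lies crosswise in it, its 104 mm along y; home, its long side touches the back stop and its centre is 32 mm uphill of this point. Packs do not slide by themselves: push them
- right_stop (a point): point on the ramp's floor at the foot of the back stop, in the middle of the right lane, 58 mm from the ramp's centre line; axes as ramp. The lane is 112 mm wide, between walls 20 mm high. A pack lies crosswise in it, its 104 mm along y; home, its long side touches the back stop and its centre is 32 mm uphill of this point. It starts empty
- stuck_pack_center (a point): centre (6 mm above the underside) of a flat white gauze pack with a blue band, 104 mm long with its thin crimped ends, 64 mm wide, 12 mm thick, 45 g. z points out of its label side, y along its length, x across its width; take it across the 64 mm. It starts crosswise in the left lane, part-way down, label side up
- spare_pack_center (a point): centre (6 mm above the underside) of a flat white gauze pack with a blue band, 104 mm long with its thin crimped ends, 64 mm wide, 12 mm thick, 45 g. z points out of its label side, y along its length, x across its width; take it across the 64 mm. It starts on the cart's top to the right of the tray, label side up
- flap (a joint): angle of the clear flap hinged on top of the back stop (hinge 6 mm behind the stop's face, 24 mm above the ramp): 0 shut, parallel to the ramp; 1.75 fully open. It starts open, leaning back 17 to 28 degrees beyond upright, held by light friction (under 1 N). Drawn from behind towards the robot to some 40 degrees past upright, it falls shut. A pack over 12 mm short of home blocks its lip
- flap_edge (a point): middle of the flap's free edge, 100 mm from the hinge, 234 mm wide: a blue finger edge, 4 mm thick, on a clear panel 3 mm thick. While the flap is open this is its top edge; its blue lip (18 mm) then points to the robot and its back is smooth. Shut, the lip reaches down to 5 mm above the ramp
- pump_bottle: white pump bottle with a green cap, 82 mm wide, 249 mm tall, back left; a bystander, not to be disturbed; origin at its underside
- cotton_jar: clear jar with a red lid, 75 mm wide, 94 mm tall, at the left; a bystander, not to be disturbed; origin at its underside
- dropper: brown dropper bottle, 34 mm wide, 102 mm tall, at the left; a bystander, not to be disturbed; origin at its underside
- wipes_carton: white carton with open flaps, 75 x 147 mm, 81 mm tall, back right (beyond it, along the cart's right side at y = -0.40, stands a handrail 0.25 m high; another on the left at y = 0.43); a bystander, not to be disturbed; origin at its underside
- instrument_box: flat steel box, 96 x 163 mm, 35 mm tall, behind on the right; a bystander, not to be disturbed; origin at its underside
- pen_torch: grey pen torch, 124 mm long, 15 mm thick, lying near the front edge at the left; a bystander, not to be disturbed; origin at its underside
- forceps: steel forceps, 115 mm long, 10 mm thick, lying at the right in front of the carton; a bystander, not to be disturbed; origin at its underside
- syringe: syringe, 132 mm long, 15 mm thick, lying near the front edge at the right; a bystander, not to be disturbed; origin at its underside

How it is judged:
On the way:
1. both packs rest against the back stop, each flat and label side up in its own lane, while the flap still stands open (x of stuck_pack_center in the frame of ramp between -0.038 and -0.025 m and y of stuck_pack_center in the frame of ramp between 0.046 and 0.07 m and z of stuck_pack_center in the frame of ramp between 0.002 and 0.011 m and angle between the z axis of each of stuck_pack_center, spare_pack_center and the z axis of ramp, either way round below 0.1 rad and angle between each of stuck_pack_center, spare_pack_center's own z axis and vertical below 0.6 rad and x of spare_pack_center in the frame of ramp between -0.038 and -0.025 m and y of spare_pack_center in the frame of ramp between -0.07 and -0.046 m and z of spare_pack_center in the frame of ramp between 0.002 and 0.011 m and value of joint flap above 1 rad), for 0.2 s.
At the end, for the whole second after the job is handed in: Both packs lie flat (within 0.1 rad) and label side up in their own lanes, the stuck one left, the spare one right, centred across the lane within 12 mm and with their lower edge within 6 mm of the back stop; the flap is shut to within 0.06 rad and at rest (x of stuck_pack_center in the frame of ramp between -0.038 and -0.025 m and y of stuck_pack_center in the frame of ramp between 0.046 and 0.07 m and z of stuck_pack_center in the frame of ramp between 0.002 and 0.011 m and angle between the z axis of each of stuck_pack_center, spare_pack_center and the z axis of ramp, either way round below 0.1 rad and angle between each of stuck_pack_center, spare_pack_center's own z axis and vertical below 0.6 rad and x of spare_pack_center in the frame of ramp between -0.038 and -0.025 m and y of spare_pack_center in the frame of ramp between -0.07 and -0.046 m and z of spare_pack_center in the frame of ramp between 0.002 and 0.011 m and value of joint flap below 0.06 rad and velocity of joint flap between -0.05 and 0.05 rad/s); the robot touches nothing.
It fails at once if a bystander is pushed more than 25 mm (distance of any of pump_bottle, cotton_jar, dropper, wipes_carton, instrument_box, pen_torch, forceps, syringe from where it was at the start of the episode above 0.025 m).
It also fails if it takes over 72 s, if anything falls off the work surface, if the arm or the gripper's body presses on something with over 40 N, if the wrist force passes 120 N, or if a joint passes its speed limit or range.

## Working session

There is one attempt and no reset: what is moved stays moved. The work goes in short steps, each a Python script; the robot and the scene stay as the last script left them, time stands still between calls to the robot, and variables do not carry over. Pictures are saved under pics/ and viewed, at most 10 in all, crops included, and the job is handed in when it is done.

```bash
mkdir -p pics
cat > h.py <<'E'
import numpy as np, cv2
from cell import env, kin, camera, calibration, job
from scipy.spatial.transform import Rotation as R
def cal(n):
    c=calibration(n); Rm=cv2.Rodrigues(np.array(c["rvec"],float))[0]; return c,Rm,np.array(c["tvec"],float).ravel()
def cloud(n,d):
    c,Rm,t=cal(n); v,u=np.mgrid[:d.shape[0],:d.shape[1]]
    P=np.stack([(u-c["cx"])/c["fx"]*d,(v-c["cy"])/c["fy"]*d,d],-1)
    W=(P-t)@Rm; W[d==0]=np.nan; return W
def proj(n,p):
    c,Rm,t=cal(n); q=np.asarray(p)@Rm.T+t; return np.stack([q[...,0]/q[...,2]*c["fx"]+c["cx"],q[...,1]/q[...,2]*c["fy"]+c["cy"]],-1)
def quat(M): q=R.from_matrix(M).as_quat(); return [q[3],q[0],q[1],q[2]]
E
python3 - <<'E'
from h import *
for n in("top","scene"):
    p,d=camera(n); np.savez(f"{n}0.npz",p=p,d=d); cv2.imwrite(f"pics/{n}0.png",cv2.resize(p,(800,600),interpolation=cv2.INTER_CUBIC))
    c,Rm,t=cal(n); print(n,-Rm.T@t,Rm[2],c["fx"])
s=env.get_state();print(s["time"],s["tcp_pos"],s["orientation"])
E
```

```text
top [0.24401091 0.04946711 1.34765348] [ 0.21829816 -0.01674075 -0.97573852] 416.6302556920266
scene [-0.00761671  0.80570445  0.7279533 ] [ 0.47284696 -0.66066841 -0.58303774] 426.85131794049323
0.1 [ 0.16086545 -0.65510225  0.30301031] [-8.42406823e-04  9.92759546e-01  1.20115544e-01 -1.74184216e-04]
```

View pics/top0.png

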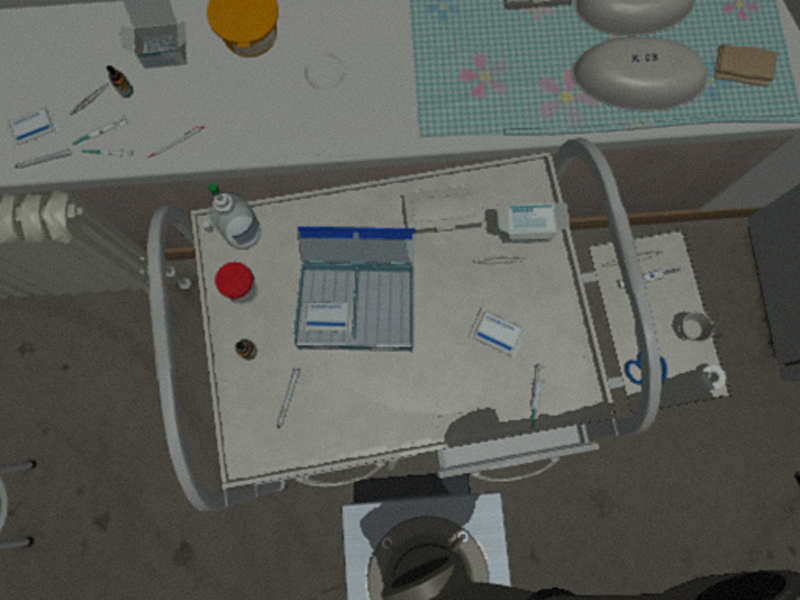

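View pics/scene0.png

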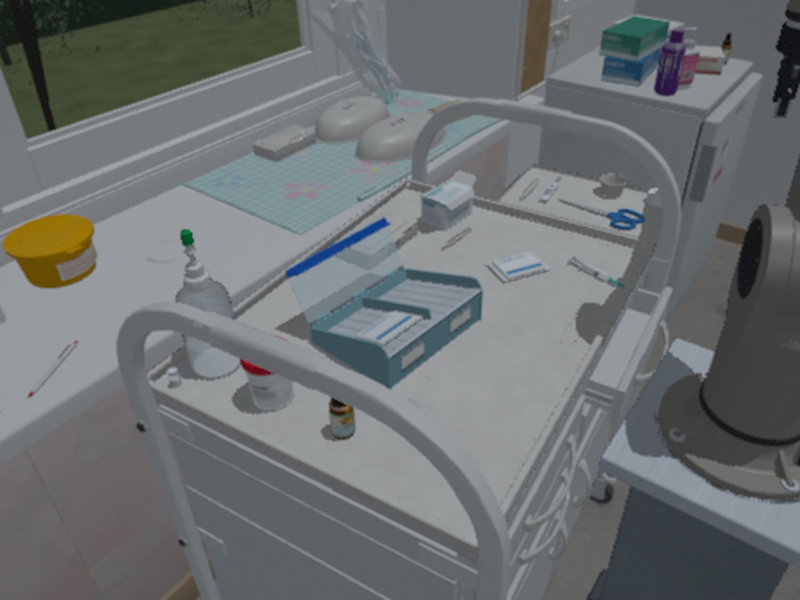

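The top view shows the tray at about (297–413, 228–348), with the stuck pack at (328,317) and the spare at (497,332), turned about 20°. In the scene view the flap leans back. I'll enlarge the tray and the spare.

Run:
```python
from h import *
z=np.load("top0.npz");p,d=z["p"],z["d"]
cv2.imwrite("pics/crop.png",cv2.resize(p[140:240,180:340],(800,500),interpolation=cv2.INTER_CUBIC))
W=cloud("top",d)
for v in range(142,232,6): print(v,[tuple((W[v,u]*1000).round().astype(int)) if d[v,u]>0 else 0 for u in (196,212,228,240,256,310,320)])
```

```text
142 [(np.int64(749), np.int64(198), np.int64(2)), (np.int64(745), np.int64(143), np.int64(-1)), (np.int64(741), np.int64(89), np.int64(1)), (np.int64(737), np.int64(48), np.int64(1)), (np.int64(733), np.int64(-6), np.int64(0)), (np.int64(718), np.int64(-190), np.int64(2)), (np.int64(689), np.int64(-209), np.int64(77))]
148 [(np.int64(685), np.int64(186), np.int64(121)), (np.int64(683), np.int64(136), np.int64(115)), (np.int64(677), np.int64(87), np.int64(119)), (np.int64(675), np.int64(50), np.int64(118)), (np.int64(669), np.int64(0), np.int64(124)), (np.int64(698), np.int64(-188), np.int64(-1)), (np.int64(694), np.int64(-221), np.int64(2))]
154 [(np.int64(676), np.int64(190), np.int64(89)), (np.int64(672), np.int64(139), np.int64(89)), (np.int64(666), np.int64(89), np.int64(95)), (np.int64(663), np.int64(51), np.int64(95)), (np.int64(659), np.int64(1), np.int64(95)), (np.int64(675), np.int64(-185), np.int64(1)), (np.int64(675), np.int64(-220), np.int64(-5))]
160 [(np.int64(664), np.int64(194), np.int64(67)), (np.int64(660), np.int64(142), np.int64(65)), (np.int64(655), np.int64(91),
[... 3072 characters left out ...]
), (np.int64(466), np.int64(-193), np.int64(13))]
220 [(np.int64(469), np.int64(204), np.int64(64)), (np.int64(464), np.int64(154), np.int64(70)), (np.int64(461), np.int64(104), np.int64(66)), (np.int64(458), np.int64(67), np.int64(64)), (np.int64(453), np.int64(18), np.int64(70)), (np.int64(450), np.int64(-160), np.int64(3)), (np.int64(446), np.int64(-191), np.int64(11))]
226 [(np.int64(461), np.int64(213), np.int64(-1)), (np.int64(457), np.int64(161), np.int64(-2)), (np.int64(453), np.int64(109), np.int64(-5)), (np.int64(449), np.int64(69), np.int64(0)), (np.int64(446), np.int64(17), np.int64(-5)), (np.int64(431), np.int64(-158), np.int64(-1)), (np.int64(428), np.int64(-191), np.int64(0))]
```

View pics/crop.png

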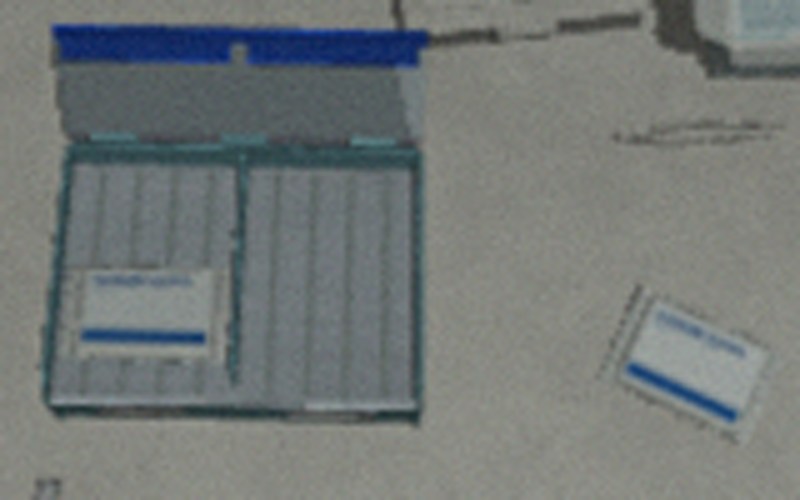

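```bash
cat > fit.py <<'E'
from h import *
from scipy.optimize import least_squares
S=.314
def frame(x,y,yaw):
    return np.array([x,y,.014]), R.from_euler("z",yaw).as_matrix()@R.from_euler("y",S).as_matrix()
def rw(f,p): return f[0]+np.asarray(p)@f[1].T
def px(c): return np.array([[180+(u+.5)/5-.5,140+(v+.5)/5-.5] for u,v in c])
M=np.array([[0,.114,0],[0,.002,0],[0,-.002,0],[0,-.114,0],[-.175,.116,0],[-.175,-.116,0],[-.003,-.116,.022],[-.003,.116,.022]])
O=px([(75,166),(237,166),(246,166),(413,168),(53,406),(417,411),(421,152),(70,150)])
r=least_squares(lambda a:(proj("top",rw(frame(*a),M))-O).ravel(),[.62,.1,0])
F=frame(*r.x)
if __name__=="__main__":
    print(r.x,(r.fun.reshape(-1,2)*5).round(1).tolist())
    # flap angle from edge
    h=rw(F,[.006,0,.024])
    for phi in np.arange(1.8,2.15,.05)-0:
        pass
    E=px([(55,27),(425,33)]); 
    for a in np.arange(1.2,1.8+.3,.1):
        e=np.array([.006-.1*np.cos(a),0,.024+.1*np.sin(a)])
        P=rw(F,[e+[0,.117,0],e+[0,-.117,0]]); print(round(a,2),((proj("top",P)-[180,140])*5).round().tolist(),P.round(3).tolist())
    c,Rm,t=cal("top"); C=-Rm.T@t
    def ray(q): return Rm.T@np.array([(q[0]-c["cx"])/c["fx"],(q[1]-c["cy"])/c["fy"],1])
    sp=[]
    for q in px([(640,287),(772,352),(742,440),(605,375)]):
        k=ray(q); sp.append(C+k*(.008-C[2])/k[2])
    sp=np.array(sp); print("spare",sp.round(4).tolist(),sp.mean(0),np.linalg.norm(np.diff(sp,axis=0),axis=1)); 
    l=sp[0]+sp[3]-sp[1]-sp[2]; print("ydir",np.arctan2(-l[0],l[1]))
    st=[]
    for q in px([(72,268),(225,268),(222,362),(70,360)]):
        k=ray(q); n=F[1][:,2]; o=rw(F,[0,0,.008]); w=C+k*((o-C)@n)/(k@n); st.append((w-F[0])@F[1])
    print("stuck ramp",np.round(st,4).tolist(),np.mean(st,0))
    # depth floor check
    W=cloud("top",np.load("top0.npz")["d"]); 
    L=(W-F[0])@F[1]; m=(L[...,0]>-.16)&(L[...,0]<-.02)&(L[...,1]<-.015)&(L[...,1]>-.1)&(abs(L[...,2])<.02)
    A=np.c_[L[m][:,:2],np.ones(m.sum())]; print("floor",np.linalg.lstsq(A,L[m][:,2],rcond=None)[0])
    m=(L[...,0]>0)&(L[...,2]>.04)&(abs(L[...,1])<.1)&(L[...,2]<.12)&(L[...,0]<.1); pf=np.polyfit(L[m][:,2],L[m][:,0],1); print("flap",pf,np.pi/2+np.arctan(pf[0]))
E
python3 fit.py
```

```text
[ 0.62622579  0.09431066 -0.08799992] [[-2.1, 1.1], [4.4, 2.3], [1.4, 2.4], [3.0, 1.7], [-5.1, -4.8], [4.1, -6.8], [-1.0, 2.8], [-4.4, 2.1]]
1.2 [[40.0, 99.0], [424.0, 102.0]] [[0.644, 0.21, 0.135], [0.623, -0.023, 0.135]]
1.3 [[41.0, 83.0], [424.0, 86.0]] [[0.654, 0.209, 0.135], [0.633, -0.024, 0.135]]
1.4 [[41.0, 68.0], [424.0, 71.0]] [[0.664, 0.208, 0.134], [0.643, -0.025, 0.134]]
1.5 [[43.0, 54.0], [424.0, 57.0]] [[0.674, 0.208, 0.132], [0.653, -0.026, 0.132]]
1.6 [[44.0, 41.0], [424.0, 43.0]] [[0.683, 0.207, 0.129], [0.663, -0.026, 0.129]]
1.7 [[45.0, 29.0], [424.0, 31.0]] [[0.692, 0.206, 0.125], [0.672, -0.027, 0.125]]
1.8 [[47.0, 18.0], [424.0, 20.0]] [[0.701, 0.205, 0.121], [0.68, -0.028, 0.121]]
1.9 [[49.0, 8.0], [423.0, 11.0]] [[0.709, 0.204, 0.115], [0.689, -0.029, 0.115]]
2.0 [[51.0, 0.0], [423.0, 3.0]] [[0.717, 0.204, 0.109], [0.696, -0.029, 0.109]]
spare [[0.5262, -0.1597, 0.008], [0.4759, -0.241, 0.008], [0.4199, -0.2145, 0.008], [0.4695, -0.1305, 0.008]] [ 0.47285916 -0.1864473   0.008     ] [0.09554881 0.06203383 0.09752759]
ydir -0.5435233108359704
stuck ramp [[-0.0831, 0.1072, 0.008], [-0.0822, 0.0092, 0.008], [-0.1507, 0.0083, 0.008], [-0.1501, 0.1033, 0.008]] [-0.11649424  0.05699332  0.008     ]
floor [-1.36730796e-03  4.85854938e-03 -3.25582504e-05]
flap [0.03888571 0.00828705] 1.6096624500539072
```

Run:
```python
from fit import *
z=np.load("top0.npz");p=z["p"].astype(int); W=cloud("top",z["d"])
c,Rm,t=cal("top"); C=-Rm.T@t
def onplane(uv,o,n):
    k=np.c_[(uv[:,0]-c["cx"])/c["fx"],(uv[:,1]-c["cy"])/c["fy"],np.ones(len(uv))]@Rm; return C+k*(((o-C)@n)/(k@n))[:,None]
b=(p[...,0]-p[...,2]>45)
def reg(x0,y0,x1,y1):
    m=np.zeros(b.shape,bool); m[140+y0//5:140+y1//5,180+x0//5:180+x1//5]=1; v,u=np.where(m&b); return np.c_[u,v].astype(float)
def line(P):
    q=P[:,:2]-P[:,:2].mean(0); w=np.linalg.svd(q)[2][0]; w=w*np.sign(w[1]); return P.mean(0).round(4),np.arctan2(-w[0],w[1]),np.ptp(q@w)
Z=np.array([0,0,1.])
print("spare band",line(onplane(reg(600,340,790,440),np.array([0,0,.012]),Z)))
n=F[1][:,2]
P=onplane(reg(70,325,225,350),rw(F,[0,0,.012]),n); print("stuck band",line(P),((P.mean(0)-F[0])@F[1]))
P=onplane(reg(30,15,440,75),np.array([0,0,.125]),Z); print("flap edge",line(P))
# overlay
im=cv2.resize(np.load("top0.npz")["p"][140:240,180:340],(800,500),interpolation=cv2.INTER_CUBIC)
def dr(P,col):
    q=((proj("top",P)-[180,140]+.5)*5-.5); cv2.polylines(im,[np.round(q).astype(int).reshape(-1,1,2)],True,col,1)
for s in(1,-1): dr(rw(F,[[0,s*.002,0],[0,s*.114,0],[-.175,s*.114,0],[-.175,s*.002,0]]),(0,0,255))
dr(rw(F,[[-.1165+a,.057+b_,.008] for a,b_ in((.032,.052),(.032,-.052),(-.032,-.052),(-.032,.052))]),(0,255,0))
Rz=R.from_euler("z",-.51).as_matrix()
dr(np.array([.4729,-.1864,.006])+np.array([[a,b_,0] for a,b_ in((.032,.052),(.032,-.052),(-.032,-.052),(-.032,.052))])@Rz.T,(0,255,0))
cv2.imwrite("pics/ov.png",im); print(env.nose_length)
```

```text
spare band (array([ 0.4541, -0.1779,  0.012 ]), np.float64(-0.5283905903995817), np.float64(0.07469714226747906))
stuck band (array([0.5074, 0.1613, 0.067 ]), np.float64(-0.12317243060246143), np.float64(0.07261341970564121)) [-0.13453931  0.05631512  0.012     ]
flap edge (array([0.6735, 0.089 , 0.125 ]), np.float64(-0.10053713912776713), np.float64(0.2290280434328112))
0.0726
```

View pics/ov.png

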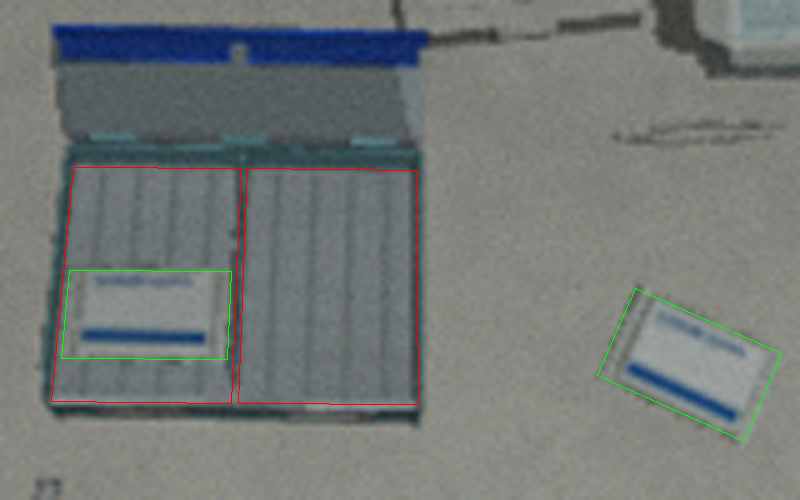

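The overlay matches the tray and both packs to within about 2 mm. Next I'll check IK for the planned poses.

```bash
cat > plan.py <<'E'
from fit import *
Rr=F[1]
def tool(zc,yc):  # tool z, approx tool y
    zc=np.array(zc)/np.linalg.norm(zc); yc=np.array(yc)-np.dot(yc,zc)*zc; yc/=np.linalg.norm(yc)
    return np.c_[np.cross(yc,zc),yc,zc]
N=env.nose_length
def tcp(M,tip): return np.asarray(tip)-M[:,2]*N
PSI=-.52; PK=np.array([.4729,-.1864,.006])
px_=np.array([np.cos(PSI),np.sin(PSI),0])
def grasp(s): return tool([0,0,-1],s*px_)
def tilt(a): return -(R.from_euler("z",r.x[2]).as_matrix()@np.array([np.sin(a),0,np.cos(a)]))
def place(s): return tool(tilt(.314),s*Rr[:,0])
def push(s): return tool(tilt(.2),s*Rr[:,1])
def pull(s): return tool([0,0,-1],s*Rr[:,1])
E
python3 - <<'E'
from plan import *
for s in(1,-1):
    for n,M,tip in(("grasp",grasp(s),PK),("place",place(s),rw(F,[-.1,-.058,.005])),("pushL",push(s),rw(F,[-.17,.058,.003])),("pushLe",push(s),rw(F,[-.075,.058,.003])),("pushR",push(s),rw(F,[-.075,-.058,.003])),("pull",pull(s),[.73,.09,.08]),("pull2",pull(s),[.55,.1,.08])):
        q=kin.inverse_kinematics(tcp(M,tip),quat(M)); print(s,n,None if q is None else np.round(q,2))
E
```

```text
1 grasp [ 0.52  0.57 -0.33  2.09  0.35  0.54 -0.58]
1 place [ 0.26  0.71 -0.58  1.77  0.3   1.07 -0.53]
1 pushL [ 0.35  0.76 -1.04  1.92  0.6   1.05  0.52]
1 pushLe [ 0.18  0.78 -0.75  1.73  0.47  1.02  0.74]
1 pushR [ 0.36  0.74 -0.73  1.8   0.48  1.    0.9 ]
1 pull [ 0.29  0.88 -0.84  1.46  0.69  1.11  0.81]
1 pull2 [ 0.36  0.64 -0.86  1.92  0.62  0.88  0.66]
-1 grasp [ 1.13  0.93 -1.2   2.05  1.09  1.01  1.97]
-1 place [ 0.61  1.01 -1.19  1.75  0.76  1.34  2.23]
-1 pushL [ 0.05  0.58 -0.59  1.93  0.26  0.9  -2.32]
-1 pushLe [-0.01  0.7  -0.46  1.74  0.24  0.95 -2.22]
-1 pushR [ 0.13  0.66 -0.39  1.82  0.22  0.92 -2.02]
-1 pull [ 0.05  0.76 -0.41  1.48  0.33  0.97 -2.1 ]
-1 pull2 [ 0.08  0.53 -0.48  1.93  0.34  0.76 -2.25]
```

Run:
```python
from plan import *
T=lambda:round(env.get_state()["time"],1)
p0=env.get_state()["tcp_pos"]; env.movel([p0[0],p0[1],.42],velocity=.3)
M=grasp(1); a=tcp(M,PK)
env.reach([a[0],a[1],.40],quat(M)); print(T(),env.get_state()["tcp_pos"])
env.grip(.077)
env.movel([a[0],a[1],N+.02],velocity=.25)
hit=env.movel([a[0],a[1],N-.012],velocity=.03,stop_force=4)
z=env.get_state()["tcp_pos"][2]; print("touch",hit,z-N,T(),env.get_state()["force"])
env.movel([a[0],a[1],z+.005],velocity=.05)
env.grip(.04,f_grip=20); s=env.get_state(); print(s["opening"],s["gripper_force"],s["force"],T())
env.movel([a[0],a[1],z+.06],velocity=.1); s=env.get_state(); print(s["opening"],s["gripper_force"],T())
p,d=camera("top"); cv2.imwrite("pics/g1.png",cv2.resize(p[150:240,260:360],(800,600)))
p,d=camera("scene"); cv2.imwrite("pics/g2.png",cv2.resize(p[120:240,250:410],(800,600)))
```

```text
2.7 [ 0.47264703 -0.18793222  0.39989757]
touch True -0.009827651981419369 5.2 [-1.89339064  0.48286257  5.61740637]
0.06353604552499674 21.881195604801178 [-0.18099447  0.55735993  2.34667909] 5.7
0.06336495997518672 22.214916944503784 6.4
```

View pics/g2.png

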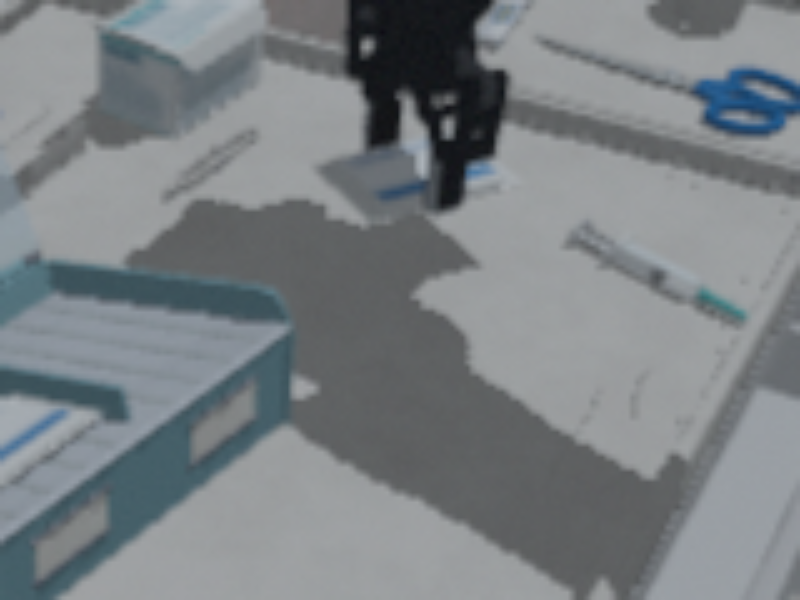

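The spare is held level and central. Its edge matches the expected 63.5 mm opening. Now I'll place it.

Run:
```python
from plan import *
T=lambda:round(env.get_state()["time"],1)
M=place(1); D=N-.0048
P=lambda z: rw(F,[-.1,-.0572,z])-M[:,2]*D
p=env.get_state()["tcp_pos"]; env.movel([p[0],p[1],.26],velocity=.25)
env.reach(P(.08),quat(M)); env.movel(P(.02),velocity=.1)
hit=env.movel(P(-.006),velocity=.03,stop_force=3); s=env.get_state()
print(hit,((s["tcp_pos"]+M[:,2]*D)-F[0])@F[1],s["force"],s["opening"],T())
c,d=camera("scene"); cv2.imwrite("pics/p1.png",cv2.resize(c[130:250,190:350],(800,600)))
```

```text
True [-0.10010306 -0.05726303 -0.00077798] [ 1.19455046 -0.03018461  4.02832605] 0.06311834495523916 9.7
```

View pics/p1.png

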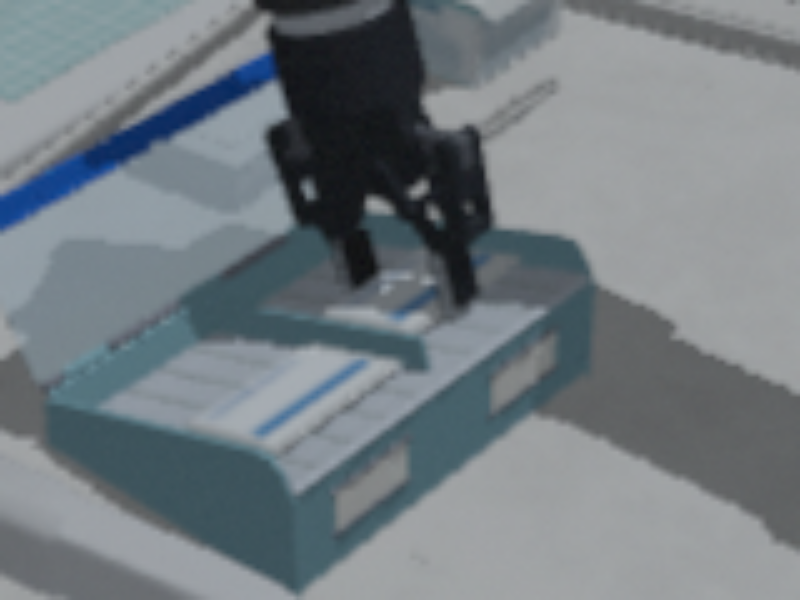

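Run:
```python
from plan import *
T=lambda:round(env.get_state()["time"],1)
M=place(1); p=env.get_state()["tcp_pos"]
env.grip(.08); env.movel(p-M[:,2]*.05,velocity=.2)
M=push(1); Q=quat(M); D=N-.0027
P=lambda x,y,z: rw(F,[x,y,z])-M[:,2]*D
loc=lambda: ((env.get_state()["tcp_pos"]+M[:,2]*D)-F[0])@F[1]
for y,x0 in((-.058,-.157),(.058,-.172)):
    env.reach(P(x0,y,.06),Q)
    if y<0: env.grip(.04)
    hit=env.movel(P(x0,y,.0035),velocity=.08,stop_force=4); l=loc(); print("down",hit,l.round(4),T())
    z=l[2]+.0015 if hit else .0035
    if hit: env.movel(P(x0,y,z),velocity=.05)
    for k in range(3):
        hit=env.movel(P(-.070,y,z),velocity=.05,stop_force=6); print("push",hit,loc().round(4),env.get_state()["force"].round(2),T())
        if loc()[0]>-.081: break
    l=loc(); env.movel(P(l[0]-.015,y,z),velocity=.1); env.movel(P(l[0]-.02,y,.06),velocity=.2)
env.movel(P(-.16,.058,.16),velocity=.25)
c,d=camera("top"); np.savez("top1.npz",p=c,d=d); cv2.imwrite("pics/t1.png",cv2.resize(c[140:240,180:340],(800,500),interpolation=cv2.INTER_CUBIC))
c,d=camera("scene"); cv2.imwrite("pics/s1.png",cv2.resize(c[130:250,190:350],(800,600)))
```

```text
down False [-0.1568 -0.0578  0.0038] 12.9
push True [-0.0762 -0.0577  0.0028] [-0.59  0.52  0.24] 14.4
down False [-0.1718  0.0583  0.0039] 16.6
push True [-0.0751  0.0583  0.0028] [-0.66  1.29  0.92] 18.4
```

View pics/s1.png

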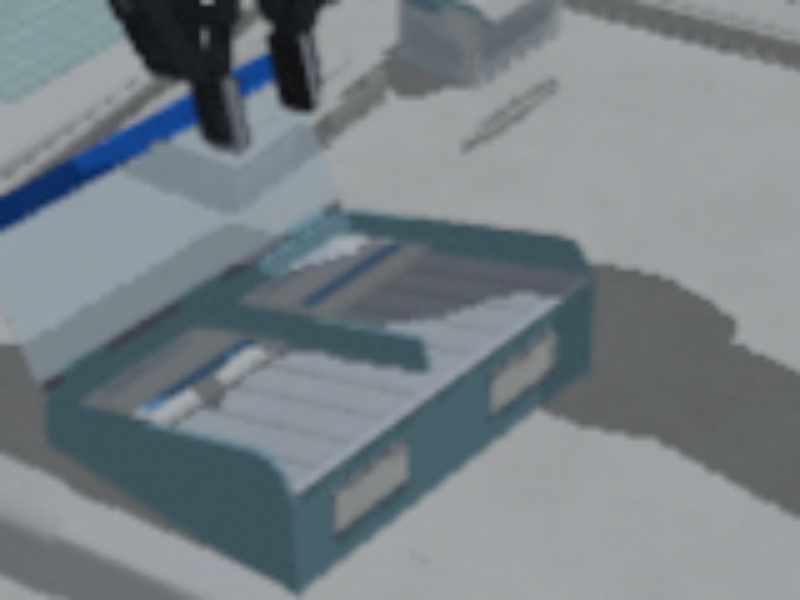

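Both packs sit against the stop and the flap is still open. Next I'll draw the flap shut from behind.

Run:
```python
from plan import *
T=lambda:round(env.get_state()["time"],1)
M=pull(1); Q=quat(M); h=rw(F,[.006,0,.024]); ex=np.array([np.cos(r.x[2]),np.sin(r.x[2]),0])
P=lambda d,z: np.array([*(h+ex*d)[:2],z+N])
env.grip(0.0)
env.reach(P(-.02,.26),Q); env.movel(P(.105,.22),velocity=.25); print(P(.105,.095))
print(env.movel(P(.105,.095),velocity=.15,stop_force=5),T())
print(env.movel(P(-.075,.095),velocity=.1,stop_force=12),(env.get_state()["tcp_pos"]-P(0,.095))@ex,env.get_state()["force"].round(2),T())
env.movel(P(-.075,.15),velocity=.15)
c,d=camera("scene"); cv2.imwrite("pics/f1.png",cv2.resize(c[110:260,170:370],(800,600)))
```

```text
[0.74388813 0.08392958 0.1676    ]
False 22.5
False -0.07460127000239392 [ 0.03  0.69 -0.27] 24.5
```

View pics/f1.png

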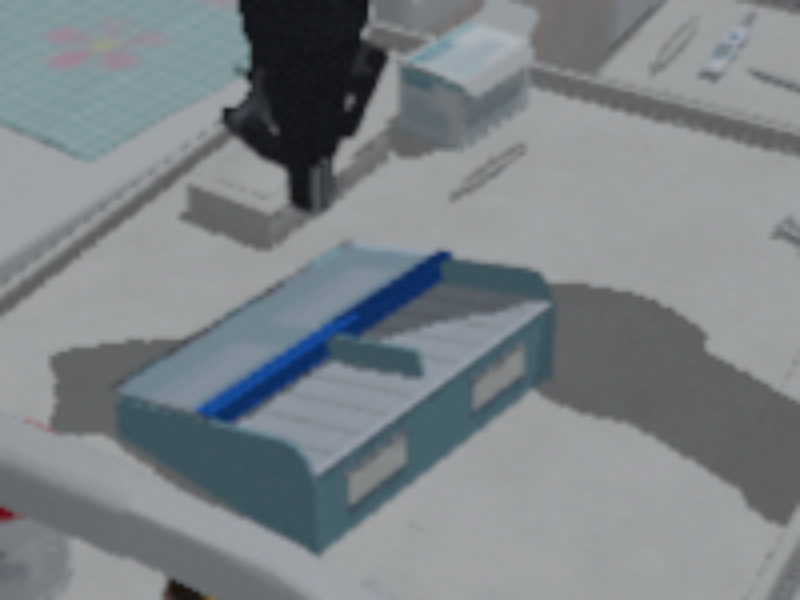

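The flap has fallen shut. I'll press it gently to be sure, retract, and check it in depth.

Run:
```python
from plan import *
M=pull(1); Q=quat(M)
P=lambda z: rw(F,[-.085,0,.024])+[0,0,z+N]
env.movel(P(.05),velocity=.15)
print(env.movel(P(-.006),velocity=.03,stop_force=4),env.get_state()["tcp_pos"]-P(0))
env.movel(P(.15),velocity=.2); p=env.get_state()["tcp_pos"]; env.movel([.45,-.15,.35],velocity=.3)
c,d=camera("top"); cv2.imwrite("pics/t2.png",cv2.resize(c[130:250,180:340],(800,600),interpolation=cv2.INTER_CUBIC))
L=(cloud("top",d)-F[0])@F[1]; m=(L[...,0]>-.092)&(L[...,0]<0)&(abs(L[...,1])<.11)&(L[...,2]>.015)&(L[...,2]<.05)
print(np.polyfit(L[m][:,0],L[m][:,2],1),m.sum(),env.get_state()["time"],env.get_state()["force"])
```

```text
True [-5.25363154e-05  1.31019731e-04  4.63593245e-03]
[-0.00115053  0.02604914] 1630 28.8083 [-0.27432079 -0.09887567  1.12385425]
```

View pics/t2.png

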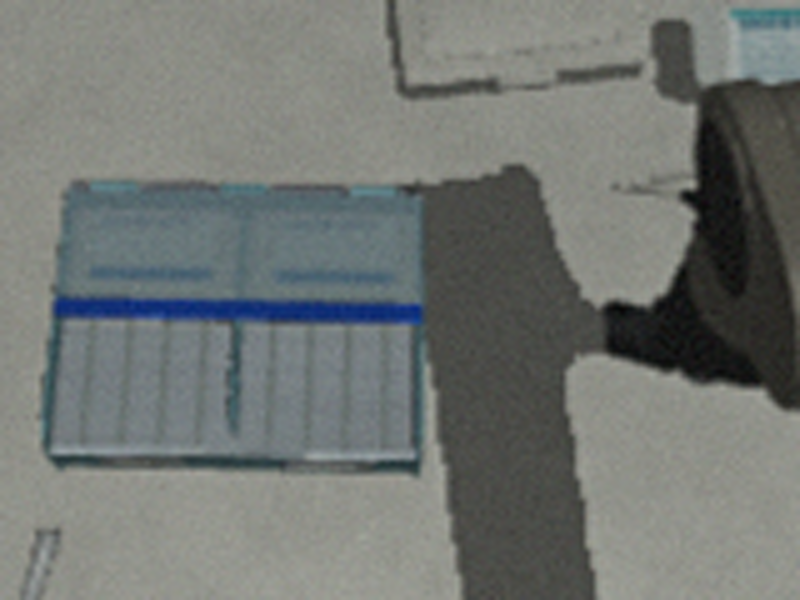

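The flap is flat and parallel to the ramp. Both packs are home under it, with their bands at (150,273) and (335,278), and the robot is clear of everything.

```bash
python3 -c "
from cell import job; print(job.job_done())"
```

```text
the job is handed in; nothing more can be done
None
```

The job is handed in at about 29 s of the 72 s allowed: both packs rest against the back stop, the flap is shut over them, and the final top view shows nothing else disturbed in the area it covers; the hand-in returned no verdict.

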